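# Load the dressing stone in the hand edger and set its side guide

## Task

Get the hand edger ready for dressing its grinding wheel. Tip the dressing stone that stands on end in the well over the step, away from you, so that it lies flat on the rubber-faced bed between the fence and the sliding guide, pointing at the grinding wheel; then turn the graduated wheel on the sloping console clockwise until the red line on its rim stands at the pointer behind the wheel, which brings the guide up beside the stone. Leave the spectacles, the pliers and the loose lens blank lying about the machine where they are.

Things in the scene. Friction and masses are not known exactly. Their poses are not given: they have to be found in the camera images.
- edger: cream hand edger fixed on the worktop, 256 x 285 mm, 130 mm high. Origin on the worktop under it; x away from the operator, y to his left, z up. Left half, centre line y = 0.055, front to back: lip (top z = 0.030), well, step, bed (z = 0.040, x = -0.050 to 0.060), grinding wheel under its hood. Right half, y = -0.165 to -0.045: sloping console with the graduated wheel
- well_floor (a point): centre of the floor of the well in front of the step, z = 0.024 in the edger's frame; the well is 49 mm from the lip to the step; axes as the edger's
- step_edge (a point): middle of the upper edge of the step, a straight edge along y, 16 mm above the well's floor, over which the stone is tipped onto the bed; (-0.050, 0.055, 0.040) in the edger's frame; axes as the edger's
- fence_face (a point): middle of the upper edge of the inner face of the fixed aluminium fence along the bed's left side, 98 mm long (x = -0.040 to 0.058), 16 mm above the bed; y = 0.085 in the edger's frame; axes as the edger's
- grinder_front (a point): foremost point of the fixed grinding wheel (22 mm wide, 104 mm across) at the bed's far end: 116 mm behind the step; its hood, 130 mm high, begins some 15 mm further back
- stone: loose two-grit dressing stone, block 30 x 45 x 110 mm (x, y, z), 0.25 to 0.43 kg. Stands upright in the well at the start, far face 5 to 15 mm short of the step, pale half away from the operator. Origin: centre of the end it stands on; z along its length. Falls by itself once it leans more than about 20 degrees; lying on the bed, its first 15 to 30 mm stick out over the well
- stone_mid (a point): centre of the dressing stone, 55 mm from its origin along its z; 15 mm above the bed when it lies flat
- wheel (a joint): wheel angle, rad, grows clockwise as the operator sees it. 0: guide fully open; 1.60: red line at the pointer; stop at 1.95. Starts 1.0 to 1.45 short of the mark. Black graduations every 10 degrees (0.175 rad), one red line. Stays where it is left (friction 0.05 N m). Drives the guide by rack and pinion, 15 mm a radian
- wheel_bar (a point): on the wheel's axis, inside its black finger bar: 64 mm long, 16 mm thick, standing 30 mm proud of the aluminium disc (104 mm across); point is 24 mm above the disc, 6 mm under the bar's top. Turns with the wheel: x along the bar, y across it, z outwards along the axis, which leans 30 degrees from vertical towards the operator. The TCP may grip here, tool along the axis
- pointer (a point): tip of the fixed black pointer at the far, upper side of the wheel's rim; x uphill away from the wheel's centre, z along the wheel's axis
- guide (a joint): position of the sliding guide, m, 0.015 x wheel angle; moved by the wheel only. Aluminium bar 98 mm long on the bed's right side, 16 mm high; the gap from its face to the fence is 71.5 mm less this value, so 62 to 70 mm at the start, 47.5 mm at the mark (2.5 mm more than the stone's width). It pushes a stone that lies askew or off to the right straight towards the fence
- spectacles: bystander: dark-rimmed spectacles, 38 x 135 x 37 mm, on the worktop right of the edger; origin at the centre of the underside
- flat_pliers: bystander: pliers with dark handles, 29 x 139 x 11 mm, lying on the worktop left of the edger; origin at the centre of the underside
- lens_blank: bystander: round pale lens blank, 67 mm across, 13 mm thick, on the worktop to the left behind; origin at the centre of the underside

How it is judged:
On the way, in this order (a step that is already met when the one before it is completed fails the run):
1. the stone has been tipped over the step and lies flat on the bed (angle between stone's own z axis and vertical between 1.5 and 1.64 rad and z of stone_mid in the frame of edger between 0.05 and 0.06 m and x of stone_mid in the frame of edger above -0.035 m), for 0.2 s.
2. the wheel has been turned to its mark (value of joint wheel between 1.51 and 1.69 rad), for 0.2 s.
At the end, for the whole second after the job is handed in: The stone lies flat on the bed, its length along it (both within 4 degrees), between fence and guide, its middle at x -0.035 to 0.015, y 0.055 to 0.068 in the edger's frame; the red line is within half a graduation (0.09 rad) of the pointer; stone and wheel at rest (all of step 1 and all of step 2 and x of stone_mid in the frame of edger below 0.015 m and y of stone_mid in the frame of edger between 0.055 and 0.068 m and angle between the z axis of stone and the x axis of edger, either way round below 0.07 rad and linear speed of stone below 0.01 m/s and velocity of joint wheel between -0.02 and 0.02 rad/s); the robot touches nothing.
It fails at once if the spectacles, the pliers or the lens blank were shifted by more than 20 mm (distance of any of spectacles, flat_pliers, lens_blank from where it was at the start of the episode above 0.02 m).
It fails at once if the stone fell off the machine (z of stone_mid in the frame of edger below 0.03 m).
It also fails if it takes over 45 s, if anything falls off the work surface, if the arm or the gripper's body presses on something with over 40 N, if the wrist force passes 120 N, or if a joint passes its speed limit or range.

## Robot

A 7-joint arm with a two-finger parallel gripper is mounted at the origin on a cart in front of the work surface, level with it; the furniture and walls round the work are solid. World frame = base frame: x ahead of the robot, y to its left, z up, the work surface at z = 0. Lengths are in m, angles in rad, forces in N, time in s.
With the tool pointing down it reaches from about 0.4 to 0.85 m from the base axis. Payload 4.5 kg.
Tool frame: the origin (TCP) lies between the finger pads, 19 mm behind the fingertips; this is the grasp point; z points along the fingers, y is the line along which they close (so a half turn about z gives the same grasp; the last joint's range is limited). The gripper opens to 88 mm and grips with 3 to 60 N. Pads are 18 mm wide; open, the fingers measure 123 mm over their backs; the gripper's body (75 mm by 187 mm) begins 45 mm behind the grasp point.
Start: joints at [1.193, 0.689, -0.195, 1.565, 0.157, 0.902, -0.215], TCP at [0.25, -0.573, 0.257] pointing down, gripper open.
Joint ranges: [-3.01, 3.01], [-0.46, 2.08], [-1.47, 1.51], [0.13, 2.56], [-1, 4.14], [0.04, 2.09], [-2.66, 2.66]. Speed limits (rad/s): [2.57, 2.57, 3.14, 3.14, 3.14, 3.14, 3.14].

## Interface

Orientations are given as a unit quaternion [x, y, z, w].
In Python, from plant import r, eyes gives the robot as it stands (r), with the cameras (eyes).
- The arm moves only by the tool steer_hand, called after ">>>" as name(argument=value, ...) on one line, values as JSON. Schema: {"type":"object","properties":{"offsets":{"type":"array","items":{"type":"array","prefixItems":[{"type":"number"},{"type":"array","items":{"type":"number"},"minItems":3,"maxItems":3},{"type":"array","items":{"type":"number"},"minItems":3,"maxItems":3}],"minItems":3,"maxItems":3},"minItems":1,"maxItems":10},"force":{"type":"number"},"only":{"type":"string"},"quiet":{"type":"boolean"},"lines":{"type":"string"}},"required":["offsets"],"additionalProperties":false}. offsets is a list of rows, 1 to 10 of them, each written [opening, [dx, dy, dz], [rx, ry, rz]]: the opening from 0.0 (shut) to 1.0 (fully open), then dx, dy, dz in a scale on which 1.0 is 1 m, then a rotation vector rx, ry, rz in parts of the range, where 1.0 means 180 degrees; each row is the pose to reach, as a shift and turn from the pose commanded when the call began, along the tool's axes at that moment; what a row does not reach only later rows make up. A row lasts 1/10 s, in which the tool goes at most 0.05 m and 0.15 rad, less where a joint would pass 70% of its speed; a pose out of reach is approached as far as the arm can. The fingers move at their own pace and stop on an object; force is the grip in N (left out, the last holds). Time passes only in rows, so rows that do not move let the fingers close. The tool returns the time, the measured TCP pose, the force, the opening and the grip force at its end. only (a regular expression) keeps the lines of the reply that match it, lines (a string "A,B") keeps lines A to B, and quiet returns only ok. A shift or turn number past 1, either way, is cut back to 1. Input that does not fit is refused with a message, and nothing moves.
- r.get_state(): the state, without advancing time (a new reading comes with each control period).
- eyes.snapshot(name): name is "side" or "top"; returns the picture (400x640x3 uint8, red, green, blue); there is no depth.
- eyes.camera_params(name): a dict with "fx", "fy", "cx", "cy" (pixels), "k1" (the pictures are not rectified: a ray, as slopes to the right and down, at radius r is drawn at 1 + k1 r^2 times it, then the intrinsics apply), "rvec" (rotation vector, rad) and "tvec" (3), from world to camera coordinates, as OpenCV has them. Camera axes: x right, y down, z forward; pixel columns grow to the right and rows downward; lengths in m; the calibration is good to about 2 mm. A picture is of the moment at which its call begins. camera_params takes no time and is no camera call.
- r.finish_job(): hands the job in; it is judged then, once.
The state is a dict: "clock": time; "q": joint angles; "qd": joint speeds; "joint_torque": joint torques, N m; "tool_pos": TCP position; "eef_rot": TCP orientation; "contact_force": force on the tool from outside, world axes, zero at the start; "moment": the same for the moment, N m; "opening": opening from 0.0 (shut) to 1.0 (fully open); "finger_force": force on a finger pad.
Only numpy, scipy, OpenCV 4.12 (cv2) and the standard library are available. Lean on these libraries where they do the work, as an engineer would, in place of code of your own. Each camera call takes 0.05 s, during which the arm holds its last target. There are 200 camera calls.

## Working session

There is one attempt and no reset: what is moved stays moved. The work goes in short steps, Python scripts to look and compute and a tool call to move; the robot and the scene stay as the last step left them, time stands still between calls to the robot, and variables do not carry over. Pictures are saved under pics/ and viewed, at most 10 in all, crops included, and the job is handed in when it is done.

```bash
ls; mkdir -p pics
```

Create h.py:
```python
import numpy as np, cv2
from scipy.spatial.transform import Rotation as R
from plant import r, eyes
def cam(n):
    p=eyes.camera_params(n); return p,R.from_rotvec(p['rvec']).as_matrix(),np.array(p['tvec'])
def proj(n,X):
    p,M,t=cam(n); c=np.atleast_2d(X)@M.T+t; s=c[:,:2]/c[:,2:]; s=s*(1+p['k1']*(s**2).sum(1,keepdims=True))
    return s*[p['fx'],p['fy']]+[p['cx'],p['cy']]
def ray(n,uv):
    p,M,t=cam(n); d=(np.array(uv,float)-[p['cx'],p['cy']])/[p['fx'],p['fy']]; s=d.copy()
    for _ in range(20): s=d/(1+p['k1']*(s@s))
    v=M.T@np.r_[s,1]; return -M.T@t, v/np.linalg.norm(v)
def onz(n,uv,z):
    o,v=ray(n,uv); return o+v*(z-o[2])/v[2]
def tri(a,b):
    (o,u),(q,v)=ray('side',a),ray('top',b)
    s=np.linalg.lstsq(np.c_[u,-v],q-o,rcond=None)[0]; A=o+u*s[0];B=q+v*s[1]; return (A+B)/2,np.linalg.norm(A-B)
def save(n,f): 
    im=eyes.snapshot(n); cv2.imwrite('pics/'+f,cv2.cvtColor(im,cv2.COLOR_RGB2BGR)); return im
```

Run:
```python
from h import *
for n in('side','top'):
    save(n,n+'0.png'); p,M,t=cam(n); print(n,p,-M.T@t,M[2])
print(r.get_state())
```

```text
pics
plant.py
side {'fx': 406.4028471662712, 'fy': 406.4028471662712, 'cx': 317.6006749182403, 'cy': 204.11633146238512, 'k1': -0.09105433670700538, 'rvec': array([ 0.61393581, -2.58903273,  1.29259083]), 'tvec': array([0.50423065, 0.20619561, 1.00092408])} [0.17075192 0.83257833 0.75912535] [ 0.33948023 -0.72059013 -0.60456847]
top {'fx': 386.8729580068423, 'fy': 386.8729580068423, 'cx': 316.2206782154974, 'cy': 196.05835799818223, 'k1': -0.049964536279867175, 'rvec': array([ 2.05092523, -2.16556556,  0.22547211]), 'tvec': array([0.04824833, 0.57409563, 0.97878809])} [0.35603848 0.02296293 1.07826209] [ 0.21131875 -0.00574892 -0.9774003 ]
{'clock': 0.1, 'q': array([ 1.19281334,  0.68988909, -0.19452633,  1.56621795,  0.15732142,
        0.90251495, -0.21512291]), 'qd': array([-9.16725820e-04, -1.16258121e-03, -2.25230768e-03, -2.39565316e-03,
       -9.67480963e-05, -1.03864513e-03, -3.58153430e-04]), 'joint_torque': array([-3.39422244e-03, -5.28502142e+01, -1.27110310e+00, -1.53838420e+01,
       -5.24829479e-02,  1.99573900e-03,  3.80579297e-05]), 'tool_pos': array([ 0.24990026, -0.57228723,  0.25670314]), 'eef_rot': array([ 9.78871757e-01,  2.04473506e-01, -2.32531035e-04, -7.84193331e-04]), 'contact_force': array([-0.03562954,  0.52606498,  1.3912569 ]), 'moment': array([-0.00137887, -0.02730666,  0.05164124]), 'finger_force': 0.0, 'opening': 1.0023890511659177}
```

View pics/side0.png

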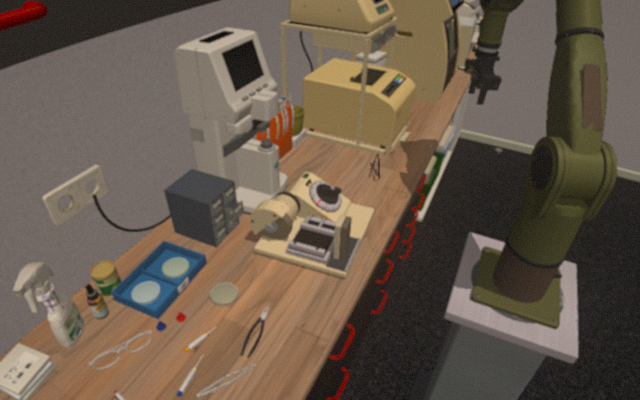

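View pics/top0.png

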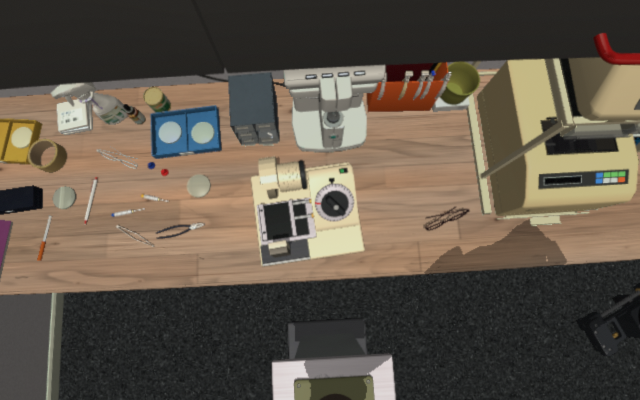

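The side view shows the edger near (315,230) with the stone standing at (345,235). The top view shows it at (305,212), with the wheel at (333,203) and the stone at (279,245). I'll enlarge both.

Run:
```python
from h import *
a=cv2.imread('pics/top0.png')[150:270,240:370]; b=cv2.imread('pics/side0.png')[165:280,245:380]
cv2.imwrite('pics/ct.png',cv2.resize(a,None,fx=5,fy=5,interpolation=2)[:600]); cv2.imwrite('pics/cs.png',cv2.resize(b,None,fx=5,fy=5,interpolation=2))
```

```text
(no output)
```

View pics/ct.png

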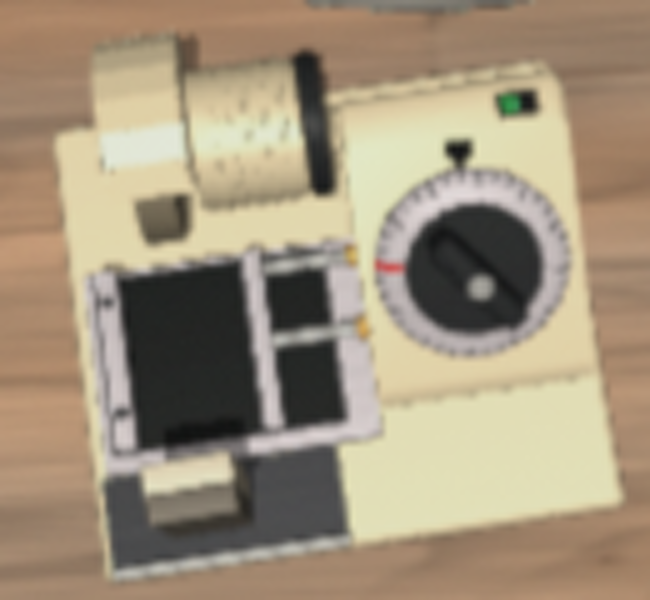

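View pics/cs.png

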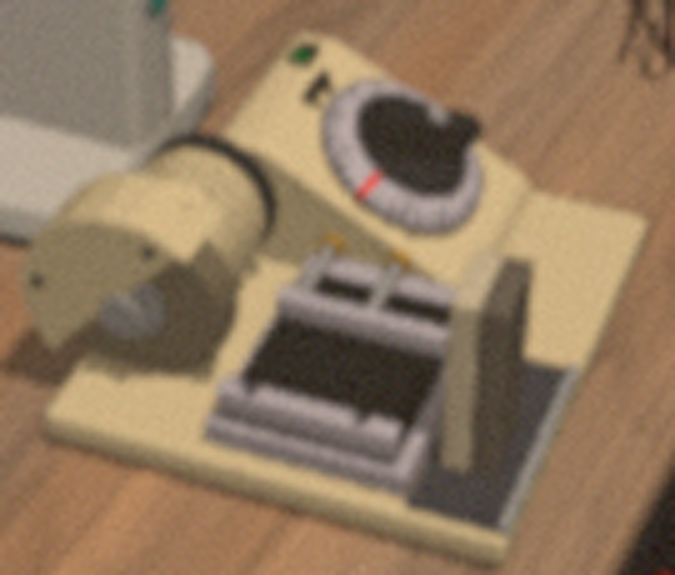

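The top crop shows these features:
- Stone top-face corners: (143,467), (233,455), (243,512) and (152,527).
- Step edge: (105,473) to (380,437).
- Bed foot of the fence: (120,278) to (135,450).
- Wheel: disc centre (474,262), bar dot (482,287), red line (390,267), pointer (460,150).

In the side crop, the dot is at (442,117) and the red line at (370,186).

Run:
```python
from h import *
np.set_printoptions(precision=4,suppress=True)
T=lambda u,v:(240+u/5,150+v/5); S=lambda u,v:(245+u/5,165+v/5)
pr=lambda n,z,*c:[onz('top',T(*k),z) for k in c]
st=pr('',.134,(143,467),(233,455),(243,512),(152,527)); se=pr('',.04,(105,473),(380,437)); fe=pr('',.04,(120,278),(135,450)); fr=pr('',.03,(112,578),(348,542))
d=lambda a,b:np.degrees(np.arctan2(*(b-a)[[1,0]]))
print('stone',np.array(st),np.mean(st,0)); print('step',se,d(se[1],se[0])-90,'fence',fe,d(fe[1],fe[0]),'front',fr,d(fr[1],fr[0])-90)
print('stone yaw',d(st[1],st[0])-90,d(st[2],st[1]))
for a,b,n in[((442,117),(482,287),'dot'),((370,186),(390,267),'red'),((320,88),(460,150),'ptr'),((472,126),(520,320),'barend'),((485,258),(145,467),'stoneTL?')]: print(n,*tri(S(*a),T(*b)))
```

```text
stone [[0.4487 0.1397 0.134 ]
 [0.4522 0.0956 0.134 ]
 [0.4243 0.0918 0.134 ]
 [0.4194 0.1362 0.134 ]] [0.4361 0.1158 0.134 ]
step [array([0.4557, 0.1718, 0.04  ]), array([0.4671, 0.0235, 0.04  ])] 4.396302286965465 fence [array([0.5617, 0.161 , 0.04  ]), array([0.4672, 0.1553, 0.04  ])] 3.3981116850474105 front [array([0.4004, 0.1709, 0.03  ]), array([0.4128, 0.0437, 0.03  ])] 5.575121478732427
stone yaw 4.550801093389268 7.728081974405906
dot [ 0.5325 -0.0331  0.105 ] 0.003145052797491512
red [0.5521 0.0136 0.0802] 0.0005747459506358023
ptr [ 0.6055 -0.0263  0.1056] 0.0023285593582658697
barend [ 0.5189 -0.0518  0.0909] 0.0015357124292381904
stoneTL? [0.4411 0.1343 0.1585] 0.01059226598328125
```

Add to h.py:
```python
def down(yaw): 
    c,s=np.cos(yaw),np.sin(yaw); return np.array([[c,s,0],[s,-c,0],[0,0,-1.]])
def delta(p,Rt=None):
    s=r.get_state(); A=R.from_quat(s['eef_rot']).as_matrix(); 
    w=R.from_matrix(A.T@Rt).as_rotvec() if Rt is not None else np.zeros(3)
    return np.round(np.r_[A.T@(np.array(p)-s['tool_pos']),w],4)
```

Run:
```python
from h import *
print(delta((.46,-.22,.257),down(.09)),delta((.385,.111,.257),down(.09)))
```

```text
[ 0.3336 -0.2387  0.     -0.0016  0.0004  0.3219] [ 3.973e-01 -5.721e-01  6.000e-04 -1.600e-03  4.000e-04  3.219e-01]
```

The rows are not in the units I measure in: turns go in shares of 180 degrees. I convert before sending: 0.322 rad / 3.1416 = 0.1025.

>>> steer_hand(offsets=[[0, [0.334, -0.239, 0], [0, 0, 0.1025]], [0, [0.334, -0.239, 0], [0, 0, 0.1025]], [0, [0.334, -0.239, 0], [0, 0, 0.1025]], [0, [0.334, -0.239, 0], [0, 0, 0.1025]], [0, [0.334, -0.239, 0], [0, 0, 0.1025]], [0, [0.334, -0.239, 0], [0, 0, 0.1025]], [0, [0.397, -0.572, 0], [0, 0, 0.1025]], [0, [0.397, -0.572, 0], [0, 0, 0.1025]], [0, [0.397, -0.572, 0], [0, 0, 0.1025]], [0, [0.397, -0.572, 0], [0, 0, 0.1025]]], force=20)

```text
clock: 1.1
tool_pos: [0.3946, -0.1134, 0.2573]
eef_rot: [0.999, 0.045, -0.0, -0.0]
contact_force: [1.7, 1.0, 0.0]
opening: 0.113
finger_force: 0.0
```

Run:
```python
from h import *
print(delta((.385,.111,.257),down(.09)),r.get_state()['q'])
```

```text
[ 1.060e-02 -2.244e-01  4.000e-04 -2.000e-04  1.000e-04 -4.000e-04] [ 0.20506534  0.42252108 -0.05402555  2.17862683  0.04264648  0.54148776
 -1.36197206]
```

>>> steer_hand(offsets=[[0, [0.005, -0.225, 0], [0, 0, 0]], [0, [0.005, -0.225, 0], [0, 0, 0]], [0, [0.005, -0.225, 0], [0, 0, 0]], [0, [0.005, -0.225, 0], [0, 0, 0]], [0, [0.005, -0.225, 0], [0, 0, 0]], [0, [0.005, -0.225, 0.06], [0, 0, 0]], [0, [0.005, -0.225, 0.13], [0, 0, 0]], [0, [0.005, -0.225, 0.13], [0, 0, 0]], [0, [0.005, -0.225, 0.13], [0, 0, 0]]])

```text
clock: 2.0
tool_pos: [0.3779, 0.1088, 0.1245]
eef_rot: [0.999, 0.045, -0.004, 0.001]
contact_force: [-0.6, -0.5, 1.5]
opening: 0.004
finger_force: 0.0
```

Run:
```python
from h import *
s=r.get_state();print(s['q'],s['eef_rot'],s['tool_pos'])
a=save('side','s1.png'); cv2.imwrite('pics/s1c.png',cv2.resize(cv2.cvtColor(a,4)[110:280,240:420],None,fx=3.4,fy=3.4,interpolation=2))
```

```text
[-0.39480734  0.70602052 -0.00444813  2.35607084  0.03100303  0.08711794
 -1.90924211] [ 0.99896577  0.04531068 -0.00358445  0.00121947] [0.37792163 0.10881647 0.12448317]
```

View pics/s1c.png

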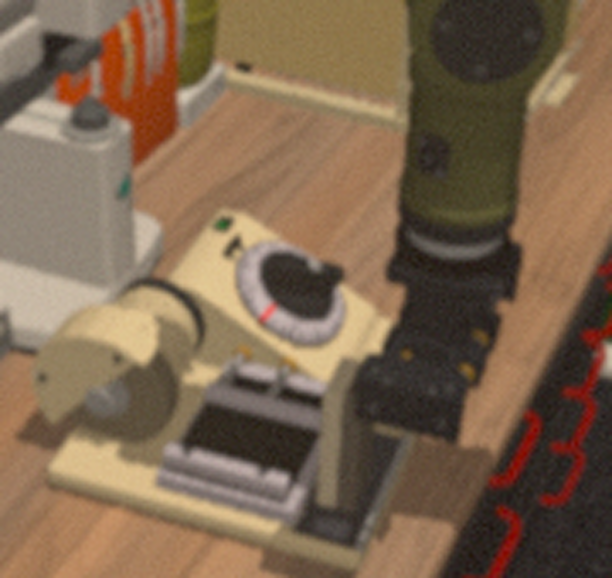

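The fingers are behind the stone, whose top is at (350,365) in the crop, and they are clear of it. I'll push slowly.

>>> steer_hand(offsets=[[0, [0.02, 0, 0], [0, 0, 0]], [0, [0.03, 0, 0], [0, 0, 0]], [0, [0.035, 0, 0], [0, 0, 0]], [0, [0.04, 0, 0], [0, 0, 0]], [0, [0.045, 0, 0], [0, 0, 0]], [0, [0.05, 0, 0], [0, 0, 0]], [0, [0.055, 0, 0], [0, 0, 0]], [0, [0.055, 0, 0], [0, 0, 0]]])

```text
clock: 2.85
tool_pos: [0.4356, 0.1143, 0.1274]
eef_rot: [0.999, 0.045, 0.001, -0.0]
contact_force: [0.5, -0.3, -1.4]
opening: 0.009
finger_force: 0.0
```

Run:
```python
from h import *
a=save('side','s2.png');b=save('top','t2.png')
c=lambda i,y,x:cv2.resize(cv2.cvtColor(i,4)[y:y+150,x:x+130],None,fx=3,fy=3,interpolation=2)
cv2.imwrite('pics/c2.png',np.hstack([c(a,150,260),c(b,140,240)]))
```

```text
(no output)
```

View pics/c2.png

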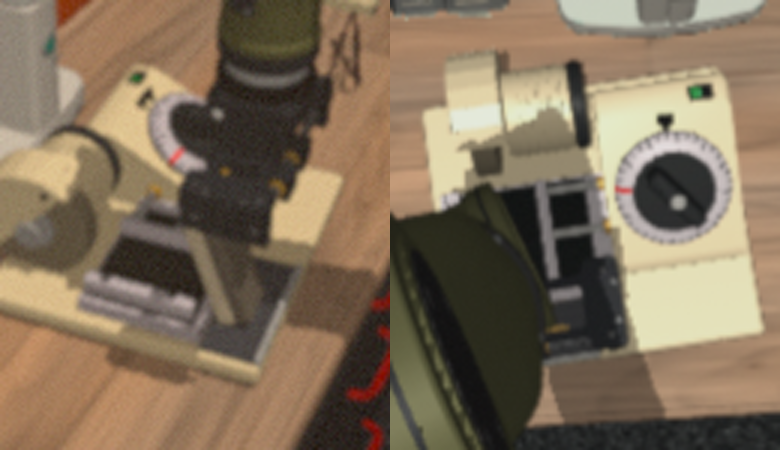

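The side view shows the stone leaning over the step, with its top at (195,235) and its foot at (230,320). I'll keep pushing.

>>> steer_hand(offsets=[[0, [0.01, 0, 0], [0, 0, 0]], [0, [0.02, 0, 0], [0, 0, 0]], [0, [0.03, 0, 0], [0, 0, 0]], [0, [0.04, 0, 0], [0, 0, 0]], [0, [0.04, 0, 0], [0, 0, 0]], [0, [0.02, 0, 0], [0, 0, 0]], [0, [-0.02, -0.02, -0.03], [0, 0, 0]], [0, [-0.02, 0.02, -0.08], [0, 0, 0]], [0, [-0.02, 0.08, -0.12], [0, 0, 0]], [0, [-0.02, 0.12, -0.12], [0, 0, 0]]])

```text
clock: 3.95
tool_pos: [0.4242, 0.0146, 0.2429]
eef_rot: [0.999, 0.047, 0.002, -0.0]
contact_force: [2.2, -0.7, -0.7]
opening: 0.005
finger_force: 0.0
```

Run:
```python
from h import *
a=save('side','s3.png');b=save('top','t3.png')
c=lambda i,y,x:cv2.resize(cv2.cvtColor(i,4)[y:y+150,x:x+130],None,fx=3,fy=3,interpolation=2)
cv2.imwrite('pics/c3.png',np.hstack([c(a,150,260),c(b,140,240)]))
```

```text
(no output)
```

View pics/c3.png

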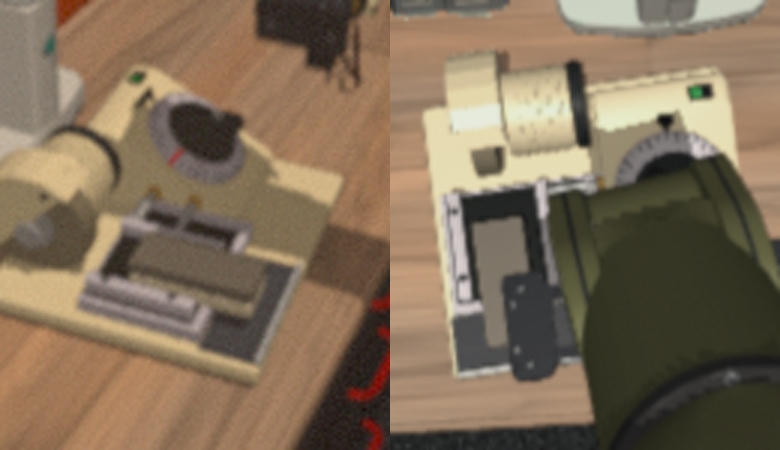

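The stone lies flat on the bed between fence and guide. In the top half of the composite it runs from (497,220) to (495,347). Next I'll measure the wheel and bar from the first pictures.

Run:
```python
from h import *
np.set_printoptions(precision=4,suppress=True)
E=lambda uv:(240+(uv[0]-390)/3,140+uv[1]/3)
print(onz('top',E((497,220)),.07),onz('top',E((495,347)),.07))
def c(f,y,x):
    i=cv2.imread(f)[y:y+48,x:x+48].astype(float); i=np.clip((i/255)**.45*255,0,255).astype(np.uint8)
    return cv2.resize(i,None,fx=8,fy=8,interpolation=2)
cv2.imwrite('pics/w.png',np.hstack([c('pics/side0.png',172,302),c('pics/top0.png',178,310)]))
```

```text
[0.5333 0.1266 0.07  ] [0.4224 0.132  0.07  ]
```

View pics/w.png

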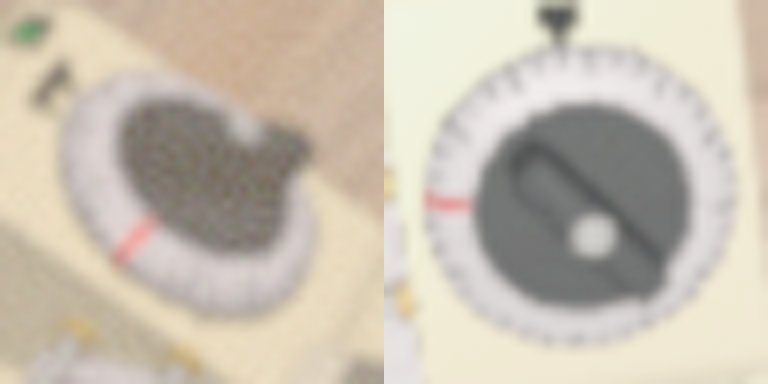

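In the top half of the wheel picture, the dot is at (593,236), the bar runs at about 45 degrees down-right to (660,295), and the red line is at (428..470,204). In the side half, the red line is at (118,262)-(155,220).

Add to h.py:
```python
th=.08
ex=np.array([np.cos(th),np.sin(th),0]); ey=np.array([-np.sin(th),np.cos(th),0]); a=-.5*ex+np.array([0,0,.866]); up=.866*ex+np.array([0,0,.5])
def onpl(n,uv,p0):
    o,v=ray(n,uv); return o+v*((p0-o)@a)/(v@a)
```

Run:
```python
from h import *
np.set_printoptions(precision=4,suppress=True)
T=lambda u,v:(310+(u-384)/8,178+v/8); S=lambda u,v:(302+u/8,172+v/8)
dot,e=tri(S(246,128),T(593,236)); print('dot',dot,e)
c=dot-.03*a; print('disc centre',c, proj('top',c),T(582,198),proj('side',c))
ang=lambda v:np.degrees(np.arctan2(-(v@ey),v@up))   # clockwise from uphill
for n,f,q in(('top',T,[(428,202),(470,206)]),('side',S,[(118,262),(155,220)])):
    for k in q: v=onpl(n,f(*k),c)-c; print('red',n,ang(v),np.linalg.norm(v))
v=onpl('top',T(560,45),c)-c; print('ptr',ang(v),np.linalg.norm(v))
v=onpl('side',S(68,110),c)-c; print('ptr s',ang(v),np.linalg.norm(v))
for k in[(660,295),(655,298),(526,177)]: v=onpl('top',T(*k),dot)-dot; print('bar',ang(v),np.linalg.norm(v))
# disc ellipse from rim extents, top view
for k in[(428,200),(738,195),(580,45),(580,347)]: v=onpl('top',T(*k),c)-c; print('rim',v@up,-v@ey)
```

```text
dot [ 0.5329 -0.032   0.1066] 0.001090783693221873
disc centre [ 0.5479 -0.0308  0.0806] [[334.9305 203.934 ]] (334.75, 202.75) [[327.2374 194.2286]]
red top -79.87470720913836 0.051207997845567295
red top -81.20757908869295 0.037368878320940366
red side -82.34806892024504 0.0635856606276044
red side -80.3345570270209 0.03429321492348751
ptr -1.808411564672747 0.056165943673766115
ptr s -15.79884980502303 0.05495764311425806
bar 139.380471755497 0.02958888382754599
bar 142.94118947770468 0.029139767211840896
bar -39.57646350910283 0.030152229554692305
rim 0.009687429931495862 -0.05032823289173655
rim -0.0028229977492938902 0.05109868033130641
rim 0.055256436553938484 0.0046563559762151045
rim -0.048670935229769 -0.006239119317180843
```

Run:
```python
from h import *
np.set_printoptions(precision=4,suppress=True)
t3=cv2.imread('pics/t3.png').astype(int); t0=cv2.imread('pics/top0.png').astype(int)
print('stone col 271-276',[(y,*t3[y,271:276].mean(0).astype(int)) for y in list(range(208,220))+list(range(248,266))])
for x0 in(262,294): print('step',x0,[(y,*t0[y,x0:x0+4].mean(0).astype(int)) for y in range(232,250)])
print('fence row 220-226',[(x,*t0[220:226,x].mean(0).astype(int)) for x in range(256,272)])
print('stone row 225-235',[(x,*t3[225:235,x].mean(0).astype(int)) for x in range(262,290)])
```

```text
stone col 271-276 [(208, np.int64(35), np.int64(37), np.int64(34)), (209, np.int64(35), np.int64(36), np.int64(34)), (210, np.int64(36), np.int64(37), np.int64(35)), (211, np.int64(36), np.int64(37), np.int64(35)), (212, np.int64(35), np.int64(38), np.int64(37)), (213, np.int64(62), np.int64(70), np.int64(75)), (214, np.int64(91), np.int64(103), np.int64(111)), (215, np.int64(100), np.int64(113), np.int64(122)), (216, np.int64(101), np.int64(115), np.int64(123)), (217, np.int64(102), np.int64(115), np.int64(123)), (218, np.int64(102), np.int64(114), np.int64(123)), (219, np.int64(102), np.int64(115), np.int64(124)), (248, np.int64(103), np.int64(115), np.int64(124)), (249, np.int64(103), np.int64(115), np.int64(123)), (250, np.int64(103), np.int64(115), np.int64(123)), (251, np.int64(104), np.int64(116), np.int64(123)), (252, np.int64(103), np.int64(114), np.int64(121)), (253, np.int64(101), np.int64(111), np.int64(118)), (254, np.int64(97), np.int64(107), np.int64(114)), (255, np.int64(85), np.int64(93), np.int64(97)), (256, np.int64(77), np.int64(79), np.int64(80)), (257, np.int64(
[... 3854 characters left out ...]
126)), (276, np.int64(102), np.int64(116), np.int64(124)), (277, np.int64(96), np.int64(108), np.int64(115)), (278, np.int64(89), np.int64(98), np.int64(105)), (279, np.int64(87), np.int64(96), np.int64(101)), (280, np.int64(87), np.int64(95), np.int64(101)), (281, np.int64(85), np.int64(92), np.int64(98)), (282, np.int64(84), np.int64(91), np.int64(96)), (283, np.int64(85), np.int64(92), np.int64(97)), (284, np.int64(84), np.int64(91), np.int64(96)), (285, np.int64(76), np.int64(82), np.int64(85)), (286, np.int64(52), np.int64(54), np.int64(55)), (287, np.int64(43), np.int64(44), np.int64(43)), (288, np.int64(46), np.int64(46), np.int64(45)), (289, np.int64(46), np.int64(46), np.int64(45))]
```

Run:
```python
from h import *
np.set_printoptions(precision=4,suppress=True)
A=onz('top',(263.5,244.7),.04);B=onz('top',(295.5,240.),.04);F=onz('top',(265.2,223),.04)
f=onz('top',(273.5,213.2),.07);n=onz('top',(273.5,255.2),.07);l=onz('top',(268.7,230),.07);q=onz('top',(285.7,230),.07)
t=(A-B)/np.linalg.norm(A-B); print(np.degrees(np.arctan2(-t[0],t[1])))
nx=np.array([t[1],-t[0],0]); 
for k in(f,n,l,q): print('ex',(k-A)@nx-.05,'ey',(k-F)@t+.085)
# origin
print('origin via step', A+nx*.05+t*(0-((A-F)@t+.085)))
c=np.array([.5479,-.0308,.0806]); print('wheel centre ex,ey',(c-A)@nx-.05,(c-F)@t+.085)
```

```text
5.309989673893428
ex 0.025439357257776213 ey 0.056631149904318785
ex -0.0839092062210813 ey 0.07027624720591147
ex -0.017031889782742997 ey 0.07461746524632057
ex -0.023535226624363817 ey 0.030470720917955205
origin via step [0.5138 0.0736 0.04  ]
wheel centre ex,ey 0.02425700389212658 -0.10710085930569242
```

Stone mid is at ex ≈ -0.030, which is close to the -0.035 limit. I'll nudge it forward about 10 mm from its near end.

>>> steer_hand(offsets=[[0, [-0.026, -0.105, 0], [0, 0, 0]], [0, [-0.026, -0.105, 0], [0, 0, 0]], [0, [-0.026, -0.105, 0], [0, 0, 0]], [0, [-0.026, -0.105, 0.05], [0, 0, 0]], [0, [-0.026, -0.105, 0.1], [0, 0, 0]], [0, [-0.026, -0.105, 0.14], [0, 0, 0]], [0, [-0.026, -0.105, 0.175], [0, 0, 0]], [0, [-0.026, -0.105, 0.175], [0, 0, 0]], [0, [-0.026, -0.105, 0.175], [0, 0, 0]]])

```text
clock: 4.95
tool_pos: [0.3978, 0.1187, 0.0746]
eef_rot: [0.999, 0.045, -0.01, 0.003]
contact_force: [0.6, -0.2, -0.1]
opening: 0.004
finger_force: 0.0
```

>>> steer_hand(offsets=[[0, [0.01, 0, 0], [0, 0, 0]], [0, [0.015, 0, 0], [0, 0, 0]], [0, [0.02, 0, 0], [0, 0, 0]], [0, [0.024, 0, 0], [0, 0, 0]], [0, [0.028, 0, 0], [0, 0, 0]], [0, [0.028, 0, 0], [0, 0, 0]]])

```text
clock: 5.55
tool_pos: [0.4266, 0.1215, 0.0753]
eef_rot: [0.999, 0.045, -0.009, 0.002]
contact_force: [1.2, 0.8, -0.8]
opening: 0.01
finger_force: 0.0
```

Run:
```python
from h import *
a=save('side','s4.png').astype(int)
s=r.get_state(); print(s['q'])
o=cv2.imread('pics/s3.png').astype(int)
# predicted side-view corners of near/far top edges for mid ex=-.03/-.02
O=np.array([.5138,.0736,0]);t=.0927;X=np.array([np.cos(t),np.sin(t),0]);Y=np.array([-np.sin(t),np.cos(t),0])
for m in(-.03,-.02): print(m,[proj('side',O+X*(m+i)+Y*.053+np.array([0,0,.07])).round(1) for i in(-.055,.055)])
p,q=[proj('side',O+X*i+Y*.053+np.array([0,0,.07]))[0] for i in(0,.055)]
# brightness profile along stone centre line on its top, far end
for nm,im in(('before',o),('after',a)):
    print(nm,[(round(e,3),int(im[int(round(v[1])),int(round(v[0]))].sum())) for e in np.arange(.01,.05,.0025) for v in [proj('side',O+X*e+Y*.053+np.array([0,0,.07]))[0]]])
```

```text
[-0.28998964  0.83106984 -0.14609011  2.21838441  0.74589258  0.15610613
 -2.61168681]
-0.03 [array([[346.6, 242. ]]), array([[305.9, 231.1]])]
-0.02 [array([[342.8, 241. ]]), array([[302.3, 230.2]])]
before [(np.float64(0.01), 284), (np.float64(0.012), 284), (np.float64(0.015), 280), (np.float64(0.018), 280), (np.float64(0.02), 280), (np.float64(0.023), 263), (np.float64(0.025), 201), (np.float64(0.028), 159), (np.float64(0.03), 137), (np.float64(0.033), 136), (np.float64(0.035), 138), (np.float64(0.038), 130), (np.float64(0.04), 130), (np.float64(0.043), 226), (np.float64(0.045), 370), (np.float64(0.048), 456)]
after [(np.float64(0.01), 193), (np.float64(0.012), 187), (np.float64(0.015), 211), (np.float64(0.018), 211), (np.float64(0.02), 194), (np.float64(0.023), 184), (np.float64(0.025), 172), (np.float64(0.028), 208), (np.float64(0.03), 192), (np.float64(0.033), 201), (np.float64(0.035), 154), (np.float64(0.038), 149), (np.float64(0.04), 149), (np.float64(0.043), 171), (np.float64(0.045), 250), (np.float64(0.048), 316)]
```

Scaled: -0.1 rad / 3.1416 = -0.0318.

>>> steer_hand(offsets=[[0, [-0.02, 0, -0.02], [0, 0, 0]], [0, [-0.01, 0.04, -0.07], [0, 0, 0]], [0, [0.02, 0.08, -0.12], [0, 0, 0]], [0.6, [0.03, 0.13, -0.17], [0, 0, -0.0318]], [0.6, [0.03, 0.16, -0.19], [0, 0, -0.0318]], [0.6, [0.03, 0.16, -0.19], [0, 0, -0.0318]]])

```text
clock: 6.2
tool_pos: [0.4742, -0.0365, 0.2672]
eef_rot: [0.996, 0.094, -0.008, 0.002]
contact_force: [1.9, -0.6, 0.1]
opening: 0.256
finger_force: 0.0
```

```bash
sed -i 's/^th=.*/th=.088/' h.py
```

Add to h.py:
```python
wb=np.array([.5329,-.0315,.1063])-.006*a+.0015*up
def wtool(deg):
    g=np.radians(deg); b=up*np.cos(g)-ey*np.sin(g); return np.c_[b,np.cross(-a,b),-a]
```

Run:
```python
from h import *
print(r.get_state()['q'],wb,delta(wb+.1*a,wtool(-39.5)))
```

```text
[ 0.41103889  0.5540755  -0.67637989  1.96237965  0.47720391  0.80666765
 -1.91985304] [ 0.53718237 -0.03112218  0.101854  ] [ 0.0144  0.0013  0.0785 -0.207   0.5072 -0.5735]
```

Scaled: -0.574 rad / 3.1416 = -0.1827.

>>> steer_hand(offsets=[[0.6, [0.014, 0.001, 0.02], [-0.0659, 0.1614, -0.1827]], [0.6, [0.014, 0.001, 0.04], [-0.0659, 0.1614, -0.1827]], [0.6, [0.014, 0.001, 0.06], [-0.0659, 0.1614, -0.1827]], [0.6, [0.014, 0.001, 0.078], [-0.0659, 0.1614, -0.1827]], [0.6, [0.014, 0.001, 0.078], [-0.0659, 0.1614, -0.1827]], [0.6, [0.014, 0.001, 0.078], [-0.0659, 0.1614, -0.1827]], [0.6, [0.014, 0.001, 0.078], [-0.0659, 0.1614, -0.1827]], [0.6, [0.014, 0.001, 0.078], [-0.0659, 0.1614, -0.1827]]])

```text
clock: 7.0
tool_pos: [0.4793, -0.0311, 0.1779]
eef_rot: [0.919, 0.35, 0.169, 0.071]
contact_force: [-1.4, 0.7, -1.9]
opening: 0.6
finger_force: 0.0
```

Run:
```python
from h import *
print(r.get_state()['q'],delta(wb+.1*a,wtool(-39.5)),delta(wb,wtool(-39.5)))
```

```text
[ 0.62053061  0.85765162 -1.17395499  2.37250498  1.72303492  0.86890512
 -2.64125697] [ 0.0054  0.0109 -0.0069 -0.0632  0.151  -0.0386] [ 0.0206  0.0169  0.0918 -0.0632  0.151  -0.0386]
```

Scaled: -1.5 rad / 3.1416 = -0.4775.

>>> steer_hand(offsets=[[0.6, [0, 0, -0.04], [0, 0, -0.0477]], [0.6, [0, 0, -0.04], [0, 0, -0.0955]], [0.6, [0, 0, -0.04], [0, 0, -0.1432]], [0.6, [0, 0, -0.04], [0, 0, -0.191]], [0.6, [0, 0, -0.04], [0, 0, -0.2387]], [0.6, [0, 0, -0.04], [0, 0, -0.2865]], [0.6, [0, 0, -0.04], [0, 0, -0.3342]], [0.6, [0, 0, -0.04], [0, 0, -0.382]], [0.6, [0, 0, -0.04], [0, 0, -0.4297]], [0.6, [0, 0, -0.04], [0, 0, -0.4775]]])

```text
clock: 8.0
tool_pos: [0.4637, -0.0307, 0.2136]
eef_rot: [0.435, 0.882, 0.074, 0.164]
contact_force: [0.2, 0.2, 0.4]
opening: 0.599
finger_force: 0.0
```

Run:
```python
from h import *
print(r.get_state()['q'],delta(wb+.1*a,wtool(140.5)))
```

```text
[ 0.60338855  0.69520018 -1.07609666  2.37383912  1.6280311   0.69374776
 -1.07850954] [-0.0116  0.0078  0.032  -0.0767 -0.1766 -1.6772]
```

Scaled: -1.44 rad / 3.1416 = -0.4584.

>>> steer_hand(offsets=[[0.6, [-0.012, 0.008, 0.02], [-0.0064, -0.0095, -0.0477]], [0.6, [-0.012, 0.008, 0.03], [-0.0095, -0.0191, -0.0955]], [0.6, [-0.012, 0.008, 0.03], [-0.0127, -0.0255, -0.1432]], [0.6, [-0.012, 0.008, 0.03], [-0.0159, -0.0318, -0.191]], [0.6, [-0.012, 0.008, 0.03], [-0.0159, -0.0382, -0.2355]], [0.6, [-0.012, 0.008, 0.03], [-0.0191, -0.0414, -0.2801]], [0.6, [-0.012, 0.008, 0.03], [-0.0191, -0.0446, -0.3247]], [0.6, [-0.012, 0.008, 0.03], [-0.0223, -0.0477, -0.3692]], [0.6, [-0.012, 0.008, 0.03], [-0.0223, -0.0509, -0.4138]], [0.6, [-0.012, 0.008, 0.03], [-0.0223, -0.0541, -0.4584]]])

```text
clock: 9.0
tool_pos: [0.487, -0.0357, 0.1904]
eef_rot: [-0.255, 0.931, -0.058, 0.253]
contact_force: [-0.1, 0.2, 0.8]
opening: 0.602
finger_force: 0.0
```

Run:
```python
from h import *
print(r.get_state()['q'],delta(wb+.1*a,wtool(140.5)),delta(wb,wtool(140.5)))
```

```text
[ 0.50255363  0.73653135 -0.86055644  2.48530854  2.24056074  0.71279658
 -0.16054604] [ 0.0005  0.0005  0.0019 -0.0213 -0.0111 -0.2365] [-0.0004  0.0027  0.1019 -0.0213 -0.0111 -0.2365]
```

Scaled: -0.236 rad / 3.1416 = -0.0751.

>>> steer_hand(offsets=[[0.6, [0, 0, 0], [-0.0032, -0.0032, -0.0382]], [0.6, [0, 0.001, 0.01], [-0.0064, -0.0032, -0.0751]], [0.6, [0, 0.002, 0.04], [-0.0064, -0.0032, -0.0751]], [0.6, [0, 0.002, 0.055], [-0.0064, -0.0032, -0.0751]], [0.6, [0, 0.002, 0.055], [-0.0064, -0.0032, -0.0751]]])

```text
clock: 9.5
tool_pos: [0.5142, -0.0327, 0.141]
eef_rot: [-0.363, 0.895, -0.076, 0.247]
contact_force: [0.5, 0.1, 0.5]
opening: 0.6
finger_force: 0.0
```

Run:
```python
from h import *
print(r.get_state()['q'],delta(wb,wtool(140.5)))
a1=save('side','s5.png');b=save('top','t5.png')
c=lambda i,y,x:cv2.resize(cv2.cvtColor(i,4)[y:y+150,x:x+130],None,fx=3,fy=3,interpolation=2)
cv2.imwrite('pics/c5.png',np.hstack([c(a1,130,260),c(b,140,240)]))
```

```text
[ 0.46245063  0.86476898 -0.78473307  2.43645884  2.36831412  0.75311712
  0.0188189 ] [-0.0001 -0.0005  0.0454 -0.0002 -0.0022 -0.0074]
```

View pics/c5.png

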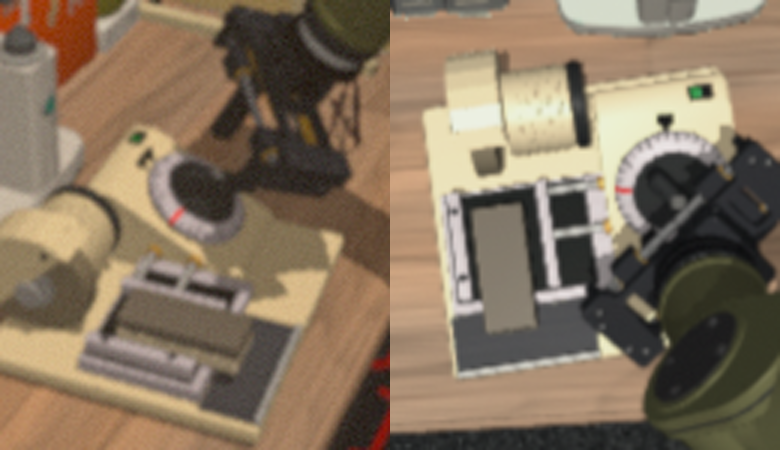

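The gripper is centred over the bar in both views, and the stone lies straight on the bed at (500,268). I'll go in and grip.

>>> steer_hand(offsets=[[0.6, [0, 0, 0.02], [0, 0, 0]], [0.6, [0, 0, 0.035], [0, 0, 0]], [0.6, [0, 0, 0.044], [0, 0, 0]], [0.6, [0, 0, 0.044], [0, 0, 0]], [0, [0, 0, 0.044], [0, 0, 0]], [0, [0, 0, 0.044], [0, 0, 0]], [0, [0, 0, 0.044], [0, 0, 0]], [0, [0, 0, 0.044], [0, 0, 0]], [0, [0, 0, 0.044], [0, 0, 0]]], force=25)

```text
clock: 10.5
tool_pos: [0.5358, -0.0309, 0.1046]
eef_rot: [-0.363, 0.895, -0.077, 0.247]
contact_force: [-1.3, 0.2, 2.7]
opening: 0.181
finger_force: 24.9
```

Run:
```python
from h import *
s=r.get_state();print(s['q'],s['moment'],delta(wb,wtool(140.5)))
```

```text
[ 0.44620287  0.96157103 -0.76486453  2.387806    2.40976494  0.80133181
  0.02836175] [ 0.00591744  0.18551262 -0.00705058] [ 0.0003 -0.0001  0.003  -0.0016 -0.0008 -0.0062]
```

Opening is 16 mm, so the bar is gripped. Now I'll turn it clockwise.

The rows are not in the units I measure in: turns go in shares of 180 degrees. I convert before sending: 1.15 rad / 3.1416 = 0.3661.

>>> steer_hand(offsets=[[0, [0, 0, 0], [0, 0, 0.0255]], [0, [0, 0, 0], [0, 0, 0.0637]], [0, [0, 0, 0], [0, 0, 0.1019]], [0, [0, 0, 0], [0, 0, 0.1401]], [0, [0, 0, 0], [0, 0, 0.1783]], [0, [0, 0, 0], [0, 0, 0.2165]], [0, [0, 0, 0], [0, 0, 0.2546]], [0, [0, 0, 0], [0, 0, 0.2928]], [0, [0, 0, 0], [0, 0, 0.331]], [0, [0, 0, 0], [0, 0, 0.3661]]])

```text
clock: 11.5
tool_pos: [0.5358, -0.0305, 0.1046]
eef_rot: [0.184, 0.948, 0.071, 0.249]
contact_force: [-0.7, 1.0, 0.2]
opening: 0.178
finger_force: 24.9Traceback (most recent call last):
```

Create red.py:
```python
from h import *
c=wb-.024*a
def red(n):
    im=eyes.snapshot(n).astype(int); m=((im[...,0]-np.maximum(im[...,1],im[...,2]))>40).astype(np.uint8)
    o=[]
    for y,x in np.argwhere(m):
        v=onpl(n,(x,y),c)-c; d=np.linalg.norm(v)
        if .030<d<.058: o.append((np.degrees(np.arctan2(-(v@ey),v@up)),d))
    o=np.array(o); return (len(o),o.mean(0)) if len(o) else 0
print(red('side'),red('top')); s=r.get_state(); print(s['q'],s['moment'],s['contact_force'])
A=R.from_quat(s['eef_rot']).as_matrix(); b=A[:,0]; print('bar',np.degrees(np.arctan2(-(b@ey),b@up)))
```

```bash
python3 red.py
```

```text
  File "red.py", line 10, in <module>
    print(red('side'),red('top')); s=r.get_state(); print(s['q'],s['moment'],s['contact_force'])
          ~~~^^^^^^^^
  File "red.py", line 7, in red
    v=onpl(n,(x,y),c)-c; d=np.linalg.norm(v)
      ~~~~^^^^^^^^^^^
  File "h.py", line 29, in onpl
    o,v=ray(n,uv); return o+v*((p0-o)@a)/(v@a)
        ~~~^^^^^^
  File "h.py", line 10, in ray
    p,M,t=cam(n); d=(np.array(uv,float)-[p['cx'],p['cy']])/[p['fx'],p['fy']]; s=d.copy()
          ~~~^^^
  File "h.py", line 5, in cam
    p=eyes.camera_params(n); return p,R.from_rotvec(p['rvec']).as_matrix(),np.array(p['tvec'])
ValueError: time passes only in moves, steps and waits
```

Run:
```python
s=open('red.py').read()
s=s.replace("    o=[]\n","    o=[]; k=proj(n,c)[0]; w=np.zeros_like(m); cv2.circle(w,(int(k[0]),int(k[1])),26,1,-1); m*=w\n")
open('red.py','w').write(s)
h=open('h.py').read().replace("def cam(n):","import functools\n@functools.cache\ndef cam(n):"); open('h.py','w').write(h)
```

```bash
python3 red.py
```

```text
(18, array([-15.47285243,   0.04696882])) (17, array([-15.86010423,   0.04793089]))
[ 0.60215817  1.10075537 -1.09446462  2.38051169  2.18089205  1.01330239
 -0.82959915] [0.27950265 0.2872291  0.04714683] [-1.14998771  0.7440749   2.94293316]
bar -153.3697702935713
```

Scaled: 0.265 rad / 3.1416 = 0.0844.

>>> steer_hand(offsets=[[0, [0, 0, 0], [0, 0, 0.0318]], [0, [0, 0, 0], [0, 0, 0.0637]], [0, [0, 0, 0], [0, 0, 0.0844]], [0, [0, 0, 0], [0, 0, 0.0844]], [0, [0, 0, 0], [0, 0, 0.0844]]])

```text
clock: 12.15
tool_pos: [0.5358, -0.0304, 0.1046]
eef_rot: [0.304, 0.917, 0.103, 0.238]
contact_force: [-2.5, 1.1, 3.8]
opening: 0.179
finger_force: 24.9
```

```bash
python3 red.py
```

Run:
```python
from h import *
c=wb-.024*a
for k in((560,45),(560,25)):
  v=onpl('top',(310+(k[0]-384)/8,178+k[1]/8),c)-c; print('ptr',np.degrees(np.arctan2(-(v@ey),v@up)))
```

```text
(18, array([-1.43072888,  0.04764625])) (16, array([-1.47059991,  0.04617622]))
[ 0.62771901  1.13736339 -1.16211051  2.37915224  2.14338778  1.06812875
 -1.04243656] [0.4379763  0.35941242 0.22976734] [-3.16251352  1.9990196   3.91763939]
bar -138.2189647638905
ptr -0.7431647982397496
ptr 0.04555954073383088
```

The red line is within about 1 degree of the pointer, so I'll release and retreat.

>>> steer_hand(offsets=[[0.5, [0, 0, 0], [0, 0, 0]], [0.5, [0, 0, 0], [0, 0, 0]], [0.5, [0, 0, 0], [0, 0, 0]], [0.5, [0, 0, -0.03], [0, 0, 0]], [0.5, [0, 0, -0.07], [0, 0, 0]], [0.5, [0, 0, -0.11], [0, 0, 0]], [0.5, [0, 0, -0.15], [0, 0, 0]], [0.5, [0, 0, -0.15], [0, 0, 0]]])

```text
clock: 13.05
tool_pos: [0.4604, -0.0377, 0.2376]
eef_rot: [0.305, 0.916, 0.101, 0.241]
contact_force: [0.7, -0.2, 0.1]
opening: 0.502
finger_force: 0.0
```

```bash
python3 red.py
```

Run:
```python
from h import *
s=r.get_state(); A=R.from_quat(s['eef_rot']).as_matrix(); print(A.T@np.array([0,-.15,.08]))
```

```text
(22, array([17.50492476,  0.04925139])) (16, array([-1.47059991,  0.04617622]))
[ 0.76728515  0.77230004 -1.32696562  2.49164445  1.86181279  0.8602042
 -1.0121867 ] [-0.08388619  0.34931867 -0.03214351] [ 0.19652917 -0.6929605  -0.18627852]
bar -138.06450698675968
[-0.12144915 -0.09219965 -0.07516202]
```

>>> steer_hand(offsets=[[0.5, [-0.03, -0.02, -0.02], [0, 0, 0]], [0.5, [-0.06, -0.045, -0.04], [0, 0, 0]], [0.5, [-0.09, -0.07, -0.055], [0, 0, 0]], [0.5, [-0.12, -0.09, -0.075], [0, 0, 0]], [0.5, [-0.12, -0.09, -0.075], [0, 0, 0]], [0.5, [-0.12, -0.09, -0.075], [0, 0, 0]]])

```text
clock: 13.75
tool_pos: [0.4623, -0.1887, 0.3134]
eef_rot: [0.31, 0.915, 0.102, 0.238]
contact_force: [0.3, -0.5, -1.1]
opening: 0.502
finger_force: 0.0
```

```bash
python3 red.py
```

Run:
```python
from h import *
a1=save('side','s6.png');b=save('top','t6.png')
c=lambda i,y,x:cv2.resize(cv2.cvtColor(i,4)[y:y+150,x:x+130],None,fx=3,fy=3,interpolation=2)
cv2.imwrite('pics/c6.png',np.hstack([c(a1,130,260),c(b,140,240)]))
```

```text
(18, array([2.26043362, 0.04768634])) (16, array([-1.47059991,  0.04617622]))
[ 1.25349503  0.58607899 -1.25951313  2.23602303  1.26783661  0.42987469
  0.00608021] [0.00807856 0.32393411 0.01988822] [-0.1333697   0.58074173  0.01209179]
bar -137.92593904134563
```

View pics/c6.png

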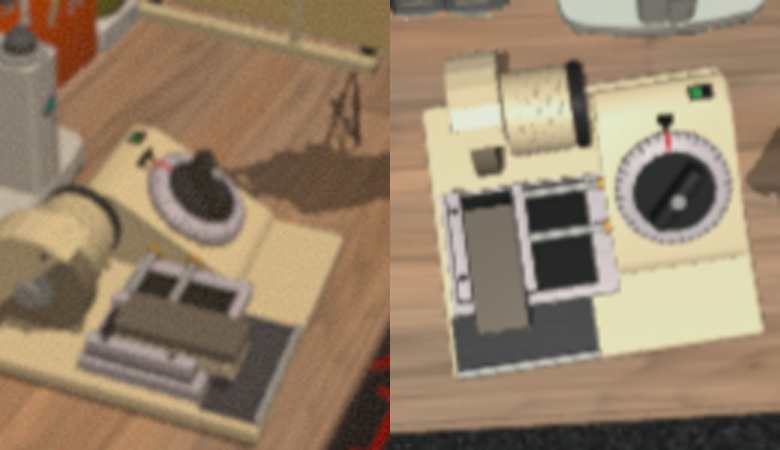

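The red line stands at the pointer at (667,143) in the top view. The stone lies flat and straight between the fence and the guide at (498,268), and the arm is clear, so I'll hand in.

```bash
python3 -c "
from plant import r, eyes
print(r.finish_job())"
```

```text
the job is handed in; nothing more can be done
None
```

I handed the job in at about 14 s: the stone lies flat and straight between fence and guide, the red line is within about 1–2° of the pointer, and the arm is clear; it didn't report a verdict, and I never measured whether the spectacles, pliers and lens blank had moved.

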